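Uncap the tube in the vise and hold the torch to shine down its bore

ROBOT

A 6-joint arm with a two-finger parallel gripper is mounted at the origin on the work surface. World frame = base frame: x ahead of the robot, y to its left, z up, the work surface at z = 0. Lengths are in m, angles in degrees, forces in N, time in s.
With the tool pointing down it reaches from about 0.3 to 0.95 m from the base axis. Payload 3.1 kg.
Tool frame: the origin (TCP) lies on the centre line of the jaws, within the pads' length; the fingertips stand r.tip_extent ahead of it and the grasp point (between the pads) lies 11 mm behind it (r.tip_extent is the distance from the TCP to the fingertips, in m); z points along the fingers, y is the line along which they close (so a half turn about z gives the same grasp; the last joint's range is limited). The gripper opens to 85 mm and grips with 20 to 120 N. Pads are 22 mm wide; open, the fingers measure 114 mm over their backs; the gripper's body (76 mm by 85 mm) begins 54 mm behind the grasp point. The pads swing forward as they close: fully open they stand 13 mm farther back than shut.
Start: joints at [-72.691, 17.653, 93.61, -0, 68.738, -3.994], TCP at [0.227, -0.582, 0.239] pointing down, gripper open.
Joint ranges: [-175.34, 175.34], [-45.06, 112.39], [2.9, 150.54], [-68.45, 248.45], [3.09, 151.38], [-168.51, 168.51]. Speed limits (degrees/s): [159.86, 159.86, 180, 180, 180, 180].

INTERFACE

Orientations are given as a 3x3 rotation matrix whose columns are the frame's x, y, z axes.
In Python, from station import r gives the robot as it stands. Calls block until the motion is done:
- r.move_pose(position, orientation): joint-space move of the TCP to a pose.
- r.move_straight(position, rate=0.15, attitude=None): straight line of the TCP; attitude=None keeps the orientation; rate is the mean speed in m/s.
- r.goto_joints(angles): joint-space move.
- r.grip(opening, effort=None): opening from 0.0 (shut) to 1.0 (fully open); effort is the grip in N (None keeps the last); returns when the fingers have stopped.
- r.wait(seconds).
- r.inverse_kinematics(position, orientation): joint angles nearest the present ones, or None.
- r.read_camera(name): name is "scene" or "top" or "wrist"; returns the picture (384x512x3 uint8, red, green, blue); there is no depth.
- r.calibration(name): a dict with "mtx" (3x3 intrinsics, pixels), "rvec" (rotation vector, rad) and "tvec" (3), from world to camera coordinates, as OpenCV has them; the wrist camera has in their place "tool_from_camera" (4x4, takes a point from camera to tool coordinates, whose origin is the TCP and whose axes are the flange's). Camera axes: x right, y down, z forward; pixel columns grow to the right and rows downward; lengths in m; the calibration is good to about 2 mm. A picture is of the moment at which its call begins: read the wrist's pose just before it. calibration takes no time and is no camera call.
A pose or a line that the arm cannot do raises r.PlanningError and nothing moves.
- r.close_job(): hands the job in; it is judged then, once.
Readings, each from a call of its own:
- r.get_time(): time.
- r.get_joint_pos(): joint angles.
- r.get_joint_velocities(): joint speeds.
- r.get_tau(): joint torques, N m.
- r.get_ee_pos(): TCP position.
- r.get_tcp_rot(): TCP orientation.
- r.get_force(): force on the tool from outside, world axes, zero at the start.
- r.get_torque(): the same for the moment, N m.
- r.get_gripper_width(): opening from 0.0 (shut) to 1.0 (fully open).
- r.get_gripper_force(): force on a finger pad.
Only numpy, scipy, OpenCV 4.12 (cv2) and the standard library are available. Lean on these libraries where they do the work, as an engineer would, in place of code of your own. Each camera call takes 0.05 s, during which the arm holds its last target. There are 200 camera calls.

TASK

Pull the plastic plug out of the upper end of the tube in the vise and leave it lying in the steel parts tray. Then draw the torch (the flashlight) out of its wooden block and hold it up in front of the open tube so that it shines straight down the bore: in line with the tube, its lens three to six centimetres clear of the mouth and the torch touching nothing but the gripper. Finish while still holding it there, and leave the other tools where they are.

Things in the scene. Friction and masses are not known exactly. Their poses are not given: they have to be found in the camera images.
- tube: Steel tube, 52 mm outside, bore 42 mm, 150 mm long, clamped fast in the vise, leaning 40 degrees from upright, open upper end towards the robot, its upper 60 mm clear of the jaws. Origin: centre of the upper mouth, 208 mm above the bench; z runs along the bore out of the mouth (up, towards the robot); y is level. A dark port boss, 12 mm, on its upper side (+x) 35 mm below the mouth.
- plug: White plastic plug, 40 g, sitting loosely in the tube's mouth. Origin: centre of its flange's underside, on the tube's rim; z points out of the tube along its axis. Flange 52 mm diameter, 5 mm thick; above it a round ribbed knob, 24 mm diameter, z = 5 to 35 mm, to hold it by; below it a stem 39 mm diameter, 16 mm long, in the bore.
- tray: Open steel parts tray, 150 mm (x) by 200 mm (y), walls 40 mm high, 4 mm thick, floor 4 mm, fixed. Origin: centre of its underside, z up. It stands on one side of the vise, the wooden block on the other; which side changes. A loose hexagon nut (36 mm wide, 18 mm high) lies at its x = +45, y = +70 mm and may be nudged.
- rack: Wooden bench block, 90 mm (x) by 200 mm (y), 75 mm high, fixed. Origin: centre of its underside, z up. The torch stands in a round 39 mm hole at x = 0, y = -60 mm; three small tools stand at y = +25, +50 and +78 mm, up to 45 mm proud of the top. The holes are 60 mm deep.
- torch: Dark metal hand torch (flashlight), round, 150 mm long, 150 g, standing lens down in the block, 90 mm showing. Origin: centre of its lens face; z runs from lens to tail (light goes towards -z). Head 34 mm diameter for 34 mm from the lens, a short taper, then a plain barrel 26 mm diameter from z = 46 mm to the tail at 150 mm. Centre of mass about 65 mm from the lens.
- torch_tail (a point): Centre of the torch's tail end, 150 mm from its lens along its axis.
- punch: Centre punch, 12 mm diameter, 97 mm long, upright in the block at its y = +25 mm; bystander. Origin at its lower tip.
- chisel: Cold chisel, 16 mm diameter, 97 mm long, upright in the block at its y = +50 mm; bystander. Origin at its lower end.
- drift: Drift pin, 12 mm diameter, 100 mm long, upright in the block at its y = +78 mm; bystander. Origin at its lower end.
- hammer: Hammer lying on the bench between robot and vise, head away from the robot; bystander. Origin under its middle.
- wrench: Flat wrench lying on the bench between robot and vise; bystander. Origin under its middle.
- spraycan: Upright can, 60 mm diameter, 170 mm high, to the right of the vise; bystander. Origin under its centre.
- tape: Roll of paper tape lying flat, 90 mm diameter, 24 mm high, to the left of the vise; bystander. Origin under its centre.
- vise: Olive-green bench vise, fixed, 320 mm long along its y, jaws 115 mm wide, top at 165 mm. Origin at the centre of its underside on the bench; x points as the tube leans away from the robot, y along the vise.
Not all that is in view belongs to the job. There is more than one size of the plug; the one meant has the size given above.

How it is judged:
By the outcome, as a careful person would: the job done as asked, in the order asked, and still so for the second after the job is handed in, while the arm keeps its last pose, push and grip.
It also fails if it takes over 58 s, if anything falls off the work surface, if the arm or the gripper's body presses on something with over 40 N, if the wrist force passes 120 N, or if a joint passes its speed limit or range.

## Working session

There is one attempt and no reset: what is moved stays moved. The work goes in short steps, each a Python script; the robot and the scene stay as the last script left them, time stands still between calls to the robot, and variables do not carry over. Pictures are saved under pics/ and viewed, at most 10 in all, crops included, and the job is handed in when it is done.

```bash
mkdir -p pics; ls
python3 - <<'E'
from station import r
import cv2,numpy as np
a=r.read_camera("scene");b=r.read_camera("top")
cv2.imwrite("pics/s.png",a[:,:,::-1]);cv2.imwrite("pics/t.png",b[:,:,::-1])
for n in("scene","top","wrist"):print(n,r.calibration(n))
print(r.tip_extent,r.get_time(),r.get_tcp_rot())
E
```

```text
pics
scene {'mtx': array([[391.39480319,   0.        , 252.82709975],
       [  0.        , 391.39480319, 186.16846015],
       [  0.        ,   0.        ,   1.        ]]), 'rvec': array([ 1.19651641,  2.20839314, -1.09905918]), 'tvec': array([ 0.33351886, -0.15614476,  1.49156734])}
top {'mtx': array([[390.72435117,   0.        , 260.25560438],
       [  0.        , 390.72435117, 190.1481265 ],
       [  0.        ,   0.        ,   1.        ]]), 'rvec': array([ 2.15696667, -2.17737718,  0.18148601]), 'tvec': array([-0.02239556,  0.59167747,  1.10790704])}
wrist {'mtx': array([[333.52781089,   0.        , 248.9228097 ],
       [  0.        , 333.52781089, 195.0193121 ],
       [  0.        ,   0.        ,   1.        ]]), 'tool_from_camera': array([[-1.20133241e-03, -9.56358272e-01, -2.92194135e-01,
         7.46204853e-02],
       [ 9.99999277e-01, -1.16194422e-03, -3.08344925e-04,
        -1.40970749e-03],
       [-4.46250657e-05, -2.92194294e-01,  9.56358977e-01,
        -1.35445440e-01],
       [ 0.00000000e+00,  0.00000000e+00,  0.00000000e+00,
         1.00000000e+00]])}
0.008 0.1 [[ 9.31679642e-01  3.63280346e-01 -6.59950546e-04]
 [ 3.63280921e-01 -9.31677374e-01  2.05987903e-03]
 [ 1.33452574e-04 -2.15889480e-03 -9.99997661e-01]]
```

View pics/s.png

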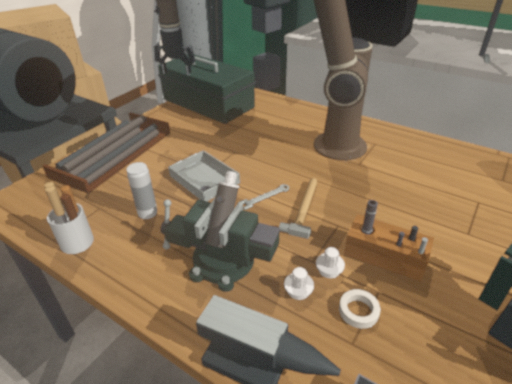

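View pics/t.png

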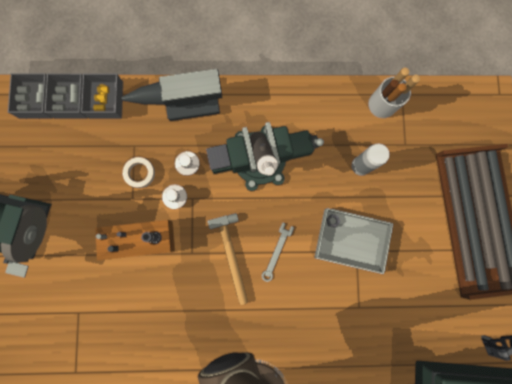

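The top view has +x up and +y left: vise and tube with the plug at (266,163), tray at (355,240), block at (135,237) with the torch at (152,237). The scene view shows the tube at (222,205) and the torch at (370,216). I'll zoom in on both views for the axes.

```bash
cat > h.py <<'E'
import cv2,numpy as np
from station import r
def ray(name,px,pose=None):
    """pixel -> (camera centre, unit direction) in the world; pose=(p,R) for the wrist"""
    c=r.calibration(name)
    d=np.append(cv2.undistortPoints(np.array([[px]],float),c["mtx"],None)[0,0],1)
    if name=="wrist":
        T=c["tool_from_camera"];p,R=pose
        o=p+R@T[:3,3];d=R@T[:3,:3]@d
    else:
        M=cv2.Rodrigues(c["rvec"])[0];o=-M.T@c["tvec"];d=M.T@d
    return o,d/np.linalg.norm(d)
def onz(R,z): o,d=R; return o+d*(z-o[2])/d[2]
def tri(*rays):
    A=np.zeros((3,3));b=np.zeros(3)
    for o,d in rays:
        P=np.eye(3)-np.outer(d,d);A+=P;b+=P@o
    x=np.linalg.solve(A,b)
    return x,[round(1000*np.linalg.norm((np.eye(3)-np.outer(d,d))@(x-o)),1) for o,d in rays]
def proj(name,X,pose=None):
    c=r.calibration(name);X=np.asarray(X,float)
    if name=="wrist":
        T=c["tool_from_camera"];p,R=pose
        q=T[:3,:3].T@(R.T@(X-p)-T[:3,3])
    else: q=cv2.Rodrigues(c["rvec"])[0]@X+c["tvec"]
    u=c["mtx"]@q;return u[:2]/u[2]
def crop(img,x,y,w,h,s):
    c=cv2.resize(img[y:y+h,x:x+w],None,fx=s,fy=s,interpolation=cv2.INTER_CUBIC)
    for k in range(-x%10,w,10):
        cv2.line(c,(k*s,0),(k*s,5),(0,0,255),1);cv2.putText(c,str(x+k),(k*s,14),0,.33,(0,0,255),1)
    for k in range(-y%10,h,10):
        cv2.line(c,(0,k*s),(5,k*s),(0,0,255),1);cv2.putText(c,str(y+k),(6,k*s+4),0,.33,(0,0,255),1)
    return c
E
python3 - <<'E'
from h import *
s=cv2.imread("pics/s.png");t=cv2.imread("pics/t.png")
m=np.vstack([np.hstack([crop(t,200,115,130,80,3),crop(s,180,160,130,80,3)]),np.hstack([crop(t,90,200,130,80,3),crop(s,325,190,130,80,3)])])
cv2.imwrite("pics/m.png",m);print(m.shape)
E
```

```text
(480, 780, 3)
```

View pics/m.png

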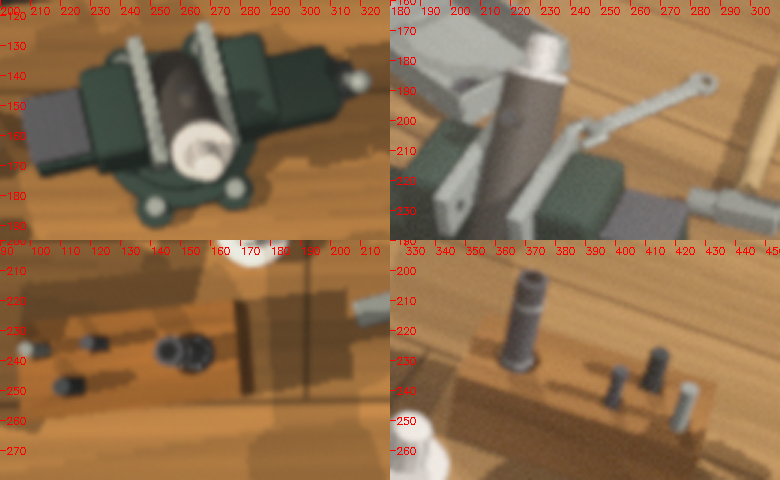

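The top crop shows the flange at about (267,165), the knob end at (269,169), the jaw plate line (268,124)-(278,165) and the torch tail at (146,237). In the scene crop, the knob end is at (232.7,172), the flange at (230,184) and the torch tail at (372.7,202).

Run:
```python
from h import *
np.set_printoptions(precision=4,suppress=True)
T=lambda *p:ray("top",p);S=lambda *p:ray("scene",p)
print("knob",tri(T(269.3,169),S(232.7,172)));print("flange",tri(T(267,165),S(230,184)))
print("tail",tri(T(146,236.7),S(372.7,202.3)));print("base",tri(T(155,237.7),S(368,230.7)))
for a,b in(((244.3,128.3),(253.3,168.3)),((267.7,124),(278.3,165))):
    v=onz(T(*a),.165)-onz(T(*b),.165);print("jaw",v,np.degrees(np.arctan2(v[1],v[0])))
print("tray",[onz(T(*p),.04) for p in((326,208),(393,222),(386,272),(317,259))])
print("nut",onz(T(333,217),.02))
```

```text
knob (array([ 0.6171, -0.0435,  0.2343]), [np.float64(0.8), np.float64(0.8)])
flange (array([ 0.633 , -0.0404,  0.2084]), [np.float64(0.4), np.float64(0.4)])
tail (array([0.4574, 0.2687, 0.1629]), [np.float64(1.1), np.float64(1.1)])
base (array([0.4555, 0.2703, 0.0641]), [np.float64(0.5), np.float64(0.5)])
jaw [0.1087 0.023  0.    ] 11.959839503042812
jaw [0.1119 0.0265 0.    ] 13.302141596757531
tray [array([ 0.5372, -0.2205,  0.04  ]), array([ 0.4942, -0.4172,  0.04  ]), array([ 0.3504, -0.3885,  0.04  ]), array([ 0.3899, -0.1894,  0.04  ])]
nut [ 0.5118 -0.2447  0.02  ]
```

```bash
cat >> h.py <<'E'
np.set_printoptions(precision=4,suppress=True)
yaw=np.radians(12.6);s4,c4=np.sin(np.radians(40)),np.cos(np.radians(40))
ax=np.array([-s4*np.cos(yaw),-s4*np.sin(yaw),c4])      # tube z
mouth=np.array([.633,-.0404,.208])
def att(z,y):
    z=z/np.linalg.norm(z);y=y-z*(y@z);y/=np.linalg.norm(y);return np.stack([np.cross(y,z),y,z],1)
Rt=att(-ax,np.array([np.sin(yaw),-np.cos(yaw),0]))     # tool down the bore
def down(deg): a=np.radians(deg);return att(np.array([0,0,-1.]),np.array([np.sin(a),-np.cos(a),0]))
E
python3 - <<'E'
from h import *
F=np.diag([-1,-1,1.])
for n,p,R in(("pre",mouth+ax*.12,Rt),("grasp",mouth+ax*.017,Rt),("final",mouth+ax*.165,Rt),("tray",[.437,-.33,.04],down(-12.3)),("torch",[.457,.269,.12],down(0)),("torchup",[.457,.269,.27],down(0))):
    print(n,r.inverse_kinematics(p,R),r.inverse_kinematics(p,R@F))
print(Rt)
E
```

```text
pre [-22.0807 -10.6919 125.1218  37.373   37.0527  30.7083] [ -22.0807  -10.6919  125.1218   37.373    37.0527 -149.2917]
grasp [-17.0875   3.4436 122.3289  47.1712  25.7271  22.2253] [ -17.0875    3.4436  122.3289   47.1712   25.7271 -157.7747]
final [-24.7728 -16.5065 125.3994  34.8966  43.0003  32.6401] [ -24.7728  -16.5065  125.3994   34.8966   43.0003 -147.3599]
tray [-41.6144  25.0108 110.5964  -0.      44.3928  60.6856] [ -41.6144   25.0108  110.5964   -0.       44.3928 -119.3144]
torch [ 25.7767  15.9223 111.4281  -0.      52.6497 115.7767] [ 25.7767  15.9223 111.4281  -0.      52.6497 -64.2233]
torchup [ 25.7767   5.5271 104.5077  -0.      69.9651 115.7767] [ 25.7767   5.5271 104.5077  -0.      69.9651 -64.2233]
[[ 0.7476  0.2181  0.6273]
 [ 0.1671 -0.9759  0.1402]
 [ 0.6428 -0.     -0.766 ]]
```

Run:
```python
from h import *
r.grip(0.65)
r.move_pose(mouth+ax*.12,Rt)
p,R=r.get_ee_pos(),r.get_tcp_rot();np.savez("w1.npz",p=p,R=R)
a=r.read_camera("wrist");cv2.imwrite("pics/w1.png",a[:,:,::-1])
print(r.get_time(),p,r.get_gripper_width())
for k in(0,.005,.035):print(k,proj("wrist",mouth+ax*k,(p,R)))
```

```text
2.7667 [ 0.558  -0.058   0.3001] 0.6550998739359117
0 [249.2936 191.6442]
0.005 [249.3116 193.4449]
0.035 [249.4355 205.8025]
```

View pics/w1.png

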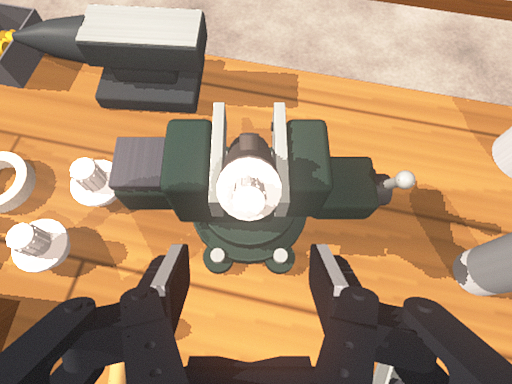

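The flange sits at (249,188) and the knob end near (250,206), both within about 4 mm of prediction. The jaw plates run vertically in the image, so the yaw is right. Next I'll grasp the plug, pull it and check.

Run:
```python
from h import *
r.move_straight(mouth+ax*.019,rate=.1);print(r.get_force())
r.grip(0.0,effort=50);print("w",r.get_gripper_width()*85,r.get_gripper_force(),r.get_force())
r.move_straight(mouth+ax*.10,rate=.08);print("w",r.get_gripper_width()*85,r.get_force())
p,R=r.get_ee_pos(),r.get_tcp_rot();np.savez("w2.npz",p=p,R=R)
w=r.read_camera("wrist");s=r.read_camera("scene")
cv2.imwrite("pics/w2.png",np.hstack([cv2.resize(w,(400,300)),cv2.resize(s[100:250,140:340],(400,300))])[:,:,::-1])
print(r.get_time())
```

```text
[-0.3966  0.2508 -0.4564]
w 22.313294167783276 48.679261207580566 [-6.2052 -0.5372  5.118 ]
w 22.04671044241701 [-0.4561 -0.2193  0.0591]
5.575
```

View pics/w2.png

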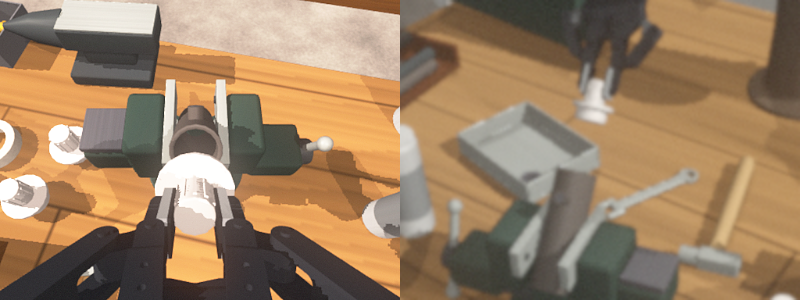

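Plug is out and held, and the bore is open. Next I'll set it down in the tray.

Run:
```python
from h import *
D=down(-12.3);q=np.array([.437,-.335,0])
r.move_straight(mouth+ax*.13,rate=.2)
r.move_pose(q+[0,0,.16],D)
r.move_straight(q+[0,0,.055],rate=.12);f0=r.get_force()
for z in(.049,.046,.043,.040):
    r.move_straight(q+[0,0,z],rate=.05);f=r.get_force();print(z,f-f0)
    if f[2]-f0[2]>3:break
r.grip(.55);r.wait(.2)
r.move_straight(q+[0,0,.22],rate=.25)
p,R=r.get_ee_pos(),r.get_tcp_rot()
w=r.read_camera("wrist");cv2.imwrite("pics/w3.png",w[:,:,::-1]);print(r.get_time(),r.get_gripper_width())
# on to above the torch
Q=np.array([.457,.269,0]);r.move_pose(Q+[-.03,0,.30],down(0)@np.diag([-1,-1,1.]) if False else down(0))
print(r.get_joint_pos(),r.get_time())
p,R=r.get_ee_pos(),r.get_tcp_rot();np.savez("w4.npz",p=p,R=R)
w2=r.read_camera("wrist");cv2.imwrite("pics/w4.png",w2[:,:,::-1])
cv2.imwrite("pics/w34.png",np.hstack([cv2.resize(w,(400,300)),cv2.resize(w2,(400,300))])[:,:,::-1])
for z in(.165,.075):print(proj("wrist",[.457,.269,z],(p,R))*400/512)
```

```text
0.049 [-0.4466  1.0265 -0.148 ]
0.046 [-1.5714  0.7975  0.1369]
0.043 [-0.3252  0.4698  0.9334]
0.04 [-4.8549  4.5785 17.7971]
10.6417 0.549176530521
[ 27.1892   1.117  105.6746  -0.0223  73.2279 117.2607] 12.825
[195.0573 117.3911]
[194.8934 106.6323]
```

View pics/w34.png

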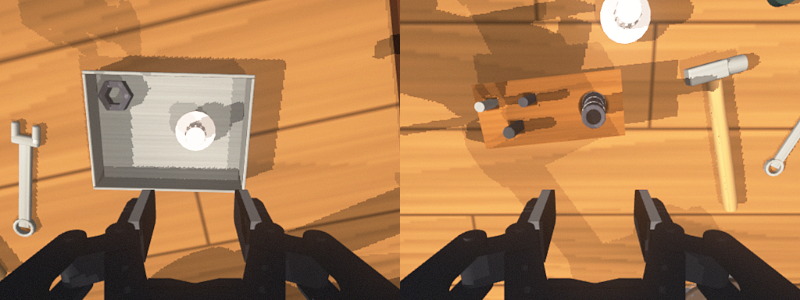

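The plug is in the tray at left-half (195,130), clear of the nut. The torch tail is at right-half (193,118), about 2 mm from prediction. Next I'll grasp and lift the torch, and look at the open mouth at the same time.

Run:
```python
from h import *
Q=np.array([.457,.2705,0])
r.move_pose(Q+[0,0,.23],down(0))
r.move_straight(Q+[0,0,.118],rate=.15);print(r.get_force())
r.grip(0,effort=80);print("w",r.get_gripper_width()*85,r.get_gripper_force(),r.get_force())
r.move_straight(Q+[0,0,.33],rate=.15);print(r.get_ee_pos(),r.get_gripper_width()*85,r.get_force())
t=r.read_camera("top")[:,:,::-1].copy();s=r.read_camera("scene")[:,:,::-1].copy()
cv2.imwrite("pics/t5.png",t);cv2.imwrite("pics/s5.png",s);print(r.get_time())
m=np.vstack([np.hstack([crop(t,235,130,65,50,6),crop(s,195,165,65,50,6)]),np.hstack([crop(t,90,180,130,90,3),crop(s,340,90,130,90,3)])])
cv2.imwrite("pics/m5.png",m);print(m.shape)
```

```text
[-0.5257 -0.0946  0.0339]
w 24.510810523772577 78.12046766281128 [-0.3629 -2.019   5.6065]
[0.4564 0.2702 0.3287] 24.19088991744206 [-0.2768  0.1404 -1.8248]
16.1667
(570, 780, 3)
```

View pics/m5.png

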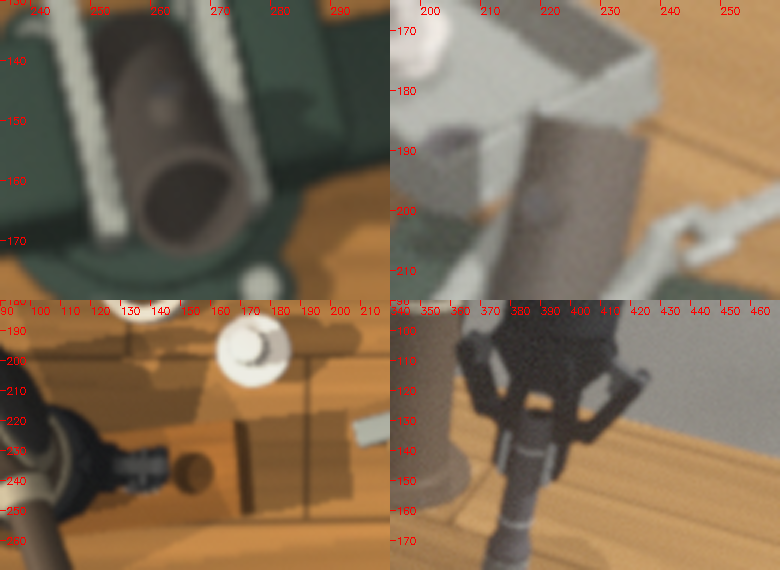

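The top view puts the mouth centre at (266.6,163.6). The scene view has its edge running (218,184)-(238,188). The torch is out of the block and in line with the fingers. Next I'll stage in front of the mouth and check.

Run:
```python
from h import *
a=ray("top",(266.6,163.6));b=ray("scene",(228.2,186.))
print("mouth",onz(a,.208),tri(a,b),"scene ray.ax",b[1]@ax)
r.move_pose(mouth+ax*.19,Rt);r.wait(.3)
p,R=r.get_ee_pos(),r.get_tcp_rot();np.savez("w6.npz",p=p,R=R)
w=r.read_camera("wrist")[:,:,::-1].copy();t=r.read_camera("top")[:,:,::-1].copy();s=r.read_camera("scene")[:,:,::-1].copy()
for n,i in zip("wts",(w,t,s)):cv2.imwrite(f"pics/{n}6.png",i)
L=p-ax*.103
print(p,r.get_time(),[proj("wrist",x,(p,R)) for x in(mouth,L)],[proj("top",x) for x in(mouth,L)],[proj("scene",x) for x in(mouth,L,L+ax*.15)])
m=np.vstack([np.hstack([crop(w,180,120,130,100,3),crop(s,180,120,130,100,3)]),np.hstack([crop(t,220,130,130,90,3),np.zeros((270,390,3),np.uint8)])])
cv2.imwrite("pics/m6.png",m)
```

```text
mouth [ 0.6364 -0.0391  0.208 ] (array([ 0.6381, -0.0408,  0.2051]), [np.float64(1.8), np.float64(1.8)]) scene ray.ax -0.011404874415440691
[ 0.5141 -0.0663  0.3535] 17.9167 [array([251.0719, 171.9453]), array([250.8039, 197.7461])] [array([267.1313, 164.9363]), array([273.7483, 182.0736])] [array([230.1885, 184.1601]), array([237.9024, 150.0681]), array([250.8744,  91.0224])]
```

View pics/m6.png

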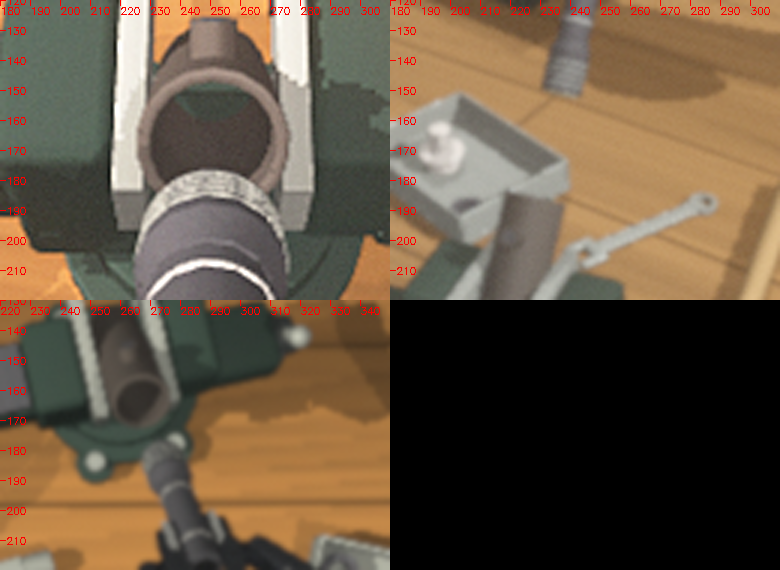

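In the wrist view the rim centre is at (251.2,166.4), against a predicted (251.1,171.9). The torch head is centred at column 251 with its upper edge at row 176.7, against a predicted 176, so it sits true in the grip. I'll refine the mouth from all the views.

Run:
```python
from h import *
g=lambda n:(lambda d:(d["p"],d["R"]))(np.load(n))
o,d=ray("wrist",(249,188.5),g("w1.npz"));r1=(o-.005*ax,d)
r6=ray("wrist",(251.2,166.4),g("w6.npz"))
t=ray("top",(266.6,163.5));s=ray("scene",(228.1,186.1))
f=lambda x:(x,Rt.T@(x-mouth)*1000)
for n,q in(("all",(r1,r6,t,s)),("wt",(r1,r6,t)),("ts",(t,s)),("ws",(r1,r6,s)),("w",(r1,r6))):
    x,e=tri(*q);print(n,*f(x),np.array(e,float))
print("z208",[f(onz(k,.208)) for k in(r1,r6,t)])
T=r.calibration("wrist")["tool_from_camera"];p,R=g("w6.npz")
print("depth",(T[:3,:3].T@(R.T@(mouth-p)-T[:3,3]))[2], r6[1]@(mouth-r6[0]))
```

```text
all [ 0.6388 -0.0397  0.2061] [3.2637 0.6053 5.1682] [1.1 1.3 1.8 2.4]
wt [ 0.6359 -0.0394  0.2125] [ 5.2067 -0.3364 -1.47  ] [0.7 0.9 0.5]
ts [ 0.6384 -0.0408  0.205 ] [2.0028 1.5734 5.6091] [1.8 1.8]
ws [ 0.6395 -0.0398  0.2062] [3.826  0.8368 5.5452] [1.7 0.9 1.9]
w [ 0.6263 -0.0417  0.2327] [ 10.6523  -0.1561 -23.3318] [0.1 0.1]
z208 [(array([ 0.6371, -0.0392,  0.208 ]), array([ 3.2562, -0.2351,  2.7323])), (array([ 0.6391, -0.0392,  0.208 ]), array([4.78  , 0.1416, 4.0109])), (array([ 0.6367, -0.0391,  0.208 ]), array([ 2.9855, -0.4544,  2.5052]))]
depth 0.33290033763183907 0.3336573326964853
```

```bash
sed -i 's/^mouth=.*/mouth=np.array([.6376,-.0393,.208])/' h.py
python3 - <<'E'
from h import *
r.move_straight(mouth+ax*.19,rate=.08,attitude=Rt)
r.move_straight(mouth+ax*.148,rate=.06,attitude=Rt);r.wait(.4)
p,R=r.get_ee_pos(),r.get_tcp_rot();d=p-mouth;print("tool err mm",Rt.T@(d-ax*.148)*1000,"ang",np.degrees(np.arccos(-R[:,2]@ax)),r.get_force(),r.get_gripper_width()*85,r.get_time())
w=r.read_camera("wrist")[:,:,::-1].copy();t=r.read_camera("top")[:,:,::-1].copy();s=r.read_camera("scene")[:,:,::-1].copy()
L=p-ax*.103
print([proj("wrist",x,(p,R)) for x in(mouth,L)],[proj("scene",x) for x in(mouth,L,L+ax*.15)],[proj("top",x) for x in(mouth,L)])
m=np.vstack([np.hstack([crop(w,180,120,130,90,3),crop(s,180,120,130,90,3)]),np.hstack([crop(t,220,130,130,90,3),cv2.resize(s,(390,270))])])
cv2.imwrite("pics/m7.png",m)
E
```

```text
tool err mm [ 0.1707  0.0936 -0.2257] ang 0.03147772990997997 [ 0.1035  0.435  -1.6732] 24.08978985013148 19.4167
[array([250.1764, 182.604 ]), array([250.5837, 197.8441])] [array([229.4439, 185.2638]), array([233.311 , 167.3827]), array([246.327 , 108.1375])] [array([266.6716, 163.152 ]), array([270.1569, 171.6408])]
```

View pics/m7.png

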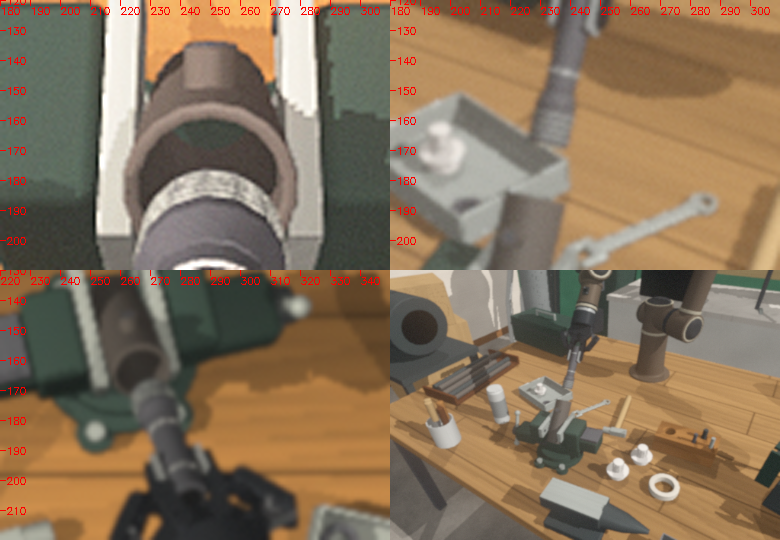

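The wrist view shows the rim centre and torch head both at column 250.2. The scene view suggests a gap of 45-50 mm and a slight sideways offset, so I'll check that numerically with edge profiles.

Run:
```python
from h import *
s=r.read_camera("scene").astype(np.float32)
p=r.get_ee_pos();a=proj("scene",mouth);b=proj("scene",mouth+ax*.15);u=(b-a)/np.linalg.norm(b-a);n=np.array([-u[1],u[0]])
k=np.arange(-24,24.1,.5)
def prof(c,along):
    q=(c+np.outer(k,n))[None];acc=0
    for e in along: acc=acc+cv2.remap(s,*[(q+e*u)[...,i].astype(np.float32) for i in(0,1)],cv2.INTER_LINEAR)[0]
    return acc/len(along)
for nm,off in(("tube -24mm",-.024),("tube -12",-.012),("head +57",.057),("head +70",.070),("barrel +105",.105)):
    g=prof(proj("scene",mouth+ax*off),(-2,-1,0,1,2));d=np.abs(np.gradient(g,axis=0)).sum(1)
    pk=[(k[i],round(float(d[i]))) for i in range(1,len(d)-1) if d[i]>=d[i-1] and d[i]>d[i+1] and d[i]>6]
    print(nm,[(float(x),y) for x,y in pk])
```

```text
tube -24mm [(-22.0, 18), (-11.5, 50), (-7.5, 8), (-4.5, 7), (-2.5, 7), (9.0, 20), (16.5, 11)]
tube -12 [(-22.5, 9), (-19.5, 13), (-11.5, 49), (-7.5, 8), (-6.0, 7), (-3.5, 9), (9.0, 25)]
head +57 [(-19.0, 7), (-16.5, 7), (-8.0, 23), (-5.0, 13), (-3.0, 12), (5.5, 19)]
head +70 [(-8.0, 28), (-4.5, 14), (5.5, 19)]
barrel +105 [(-6.5, 22), (-4.0, 13), (-2.5, 16), (1.0, 12), (4.0, 15)]
```

The tube, head and barrel centres all give the same offset (-1.25 px), so the torch is collinear with the tube. The gap is 45-50 mm, so I'll move in 2 mm and hand the job in.

Run:
```python
from h import *
r.move_straight(mouth+ax*.146,rate=.03);r.wait(.5)
print(r.get_time(),r.get_force(),r.get_joint_velocities());print(r.close_job())
```

```text
20.3667 [-0.2784 -0.4915 -1.6355] [-0.0209 -0.0497  0.0408 -0.1659 -0.0372 -0.1013]
the job is handed in; nothing more can be done
None
```

I handed the job in at about 20 s: the plug is in the tray, and the gripper is holding the torch in line with the open tube with its lens about 43–48 mm clear of the mouth; the judge's verdict wasn't shown.

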